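# Get the screwdriver out of the tool case

## Task

Swing the steel keeper bar on the clear tool case right round until it no longer crosses the opening, then take the long steel screwdriver lying in the case out through the opening; it is longer than the opening, so bring it out tilted, one end first, without levering hard on the plastic. Finish still holding the screwdriver in the gripper, motionless in the air, its whole length at least 5 cm above the case's cover and touching nothing but the gripper. Leave the keeper bar swung aside and the other things on the table where they lie.

Things in the scene. Friction and masses are not known exactly. Their poses are not given: they have to be found in the camera images.
- case: Clear plastic tool case, grey edging, black floor, fixed. Origin on the table right below the opening's centre; x along its length, z up. Outside x = -147 to 100, y = -70 to 70 mm; hollow below the cover, inside x = -144 to 97, y = -67 to 67 mm. Inner floor 4 mm, cover's underside 46 mm and top 49 mm above the table. Long covered end at -x, short one at +x.
- opening (a point): Centre of the rectangular opening in the case's cover, 49 mm above the table. The opening, edged in grey, spans 105 mm along the case's x and 96 mm along its y, so a gripper reaching in must be only partly open.
- keeper (a joint): Angle (rad) of the steel bar that swivels level 1 mm above the cover. 0: from its pivot it points along the case's -y, across the opening; growing: its free end swings towards the case's -x; 1.57 (stop 1.6): clear, along the opening's +y edge. Starts at 0 to 0.25, stays where left, light friction (under 1 N at the post). 10 mm wide, 6 mm thick, top 56 mm above the table.
- keeper_pivot (a point): The bar's pivot axis, at its top face, 56 mm above the table; in the case's frame x = 8, y = 58 mm.
- keeper_post (a point): Top centre of the round upright steel post at the bar's free end, 116 mm from the pivot axis: diameter 12 mm, 24 mm tall, from 56 to 80 mm above the table. Can be pushed or pinched from above.
- driver: Steel micro screwdriver, 175 mm, about 50 g, lying on the case's floor along its length. Origin under the handle's middle; x points along it to the cap (towards the case's +x), z up. Handle 11 mm square, x = -52 to 53 mm with round cap; blade 4.4 mm thick, x = -52 to -122 mm; axis 5.5 mm above the origin. Both ends start under the cover, the cap 10 to 30 mm past the opening's edge.
- driver_cap (a point): End of the screwdriver's cap, on its axis.
- driver_tip (a point): End of the screwdriver's blade, on its axis.
- cup: White ceramic cup with screws, 66 mm across, 50 mm tall, loose on the table beside the case's -y side; origin under its centre. Leave alone.
- board: Black charging port board, 46 x 18 mm, 8 mm tall at its port, loose beside the case's -y side; origin under its centre. Leave alone.
- wedge: Orange plastic opening wedge, 53 x 26 x 7 mm, loose beyond the case's +x end; origin on its underside. Leave alone.
- tweezers: Steel tweezers, 115 mm long, 9 mm tall, loose beside the case's +y side; origin on their underside. Leave alone.
- flipcase: Small closed clear plastic box with a press-button catch, 85 x 60 x 22 mm, at the table's left; origin under its centre. Leave alone.
- phone: Black phone, 150 x 72 x 8 mm, at the table's right; origin under its centre. Leave alone.
Things that resemble listed ones, but are neither listed nor needed, are in the scene too. What is shaped like the driver but blue or red is not meant.

How it is judged:
By the outcome, as a careful person would: the job done as asked, in the order asked, and still so for the second after the job is handed in, while the arm keeps its last pose, push and grip.
It also fails if it takes over 51 s, if anything falls off the work surface, if the arm or the gripper's body presses on something with over 40 N, if the wrist force passes 120 N, or if a joint passes its speed limit or range.

## Robot

A 6-joint arm with a two-finger parallel gripper is mounted at the origin on the work surface. World frame = base frame: x ahead of the robot, y to its left, z up, the work surface at z = 0. Lengths are in m, angles in rad, forces in N, time in s.
With the tool pointing down it reaches from about 0.35 to 0.975 m from the base axis. Payload 7.1 kg.
Tool frame: the origin (TCP) lies midway between the tips of the shut fingers; the grasp point (between the pads) lies 19 mm behind it; z points along the fingers, y is the line along which they close (so a half turn about z gives the same grasp; the last joint's range is limited). The gripper opens to 88 mm and grips with 3 to 60 N. Pads are 20 mm wide; open, the fingers measure 115 mm over their backs; the gripper's body (75 mm by 178 mm) begins 61 mm behind the grasp point.
Start: joints at [-1.246, 0.423, 1.63, -0, 1.089, -0.019], TCP at [0.211, -0.588, 0.223] pointing down, gripper open.
Joint ranges: [-3, 3], [-0.9, 2.11], [0.09, 2.58], [-1.31, 4.45], [0.11, 2.69], [-2.54, 2.54]. Speed limits (rad/s): [2.39, 2.39, 3.01, 3.14, 3.14, 3.14].

## Interface

Orientations are given as a unit quaternion [w, x, y, z].
In Python, from station import ctrl gives the robot as it stands. Calls block until the motion is done:
- ctrl.move_to(position, orientation): joint-space move of the TCP to a pose.
- ctrl.move_linear(position, ori=None, rate=0.15, max_force=None): straight line of the TCP; ori=None keeps the orientation; rate is the mean speed in m/s. With max_force (N) it stops when the force on the tool has changed by that much, and returns True; else False.
- ctrl.move_j(angles): joint-space move.
- ctrl.command_gripper(opening, effort=None): finger opening in m; effort is the grip in N (None keeps the last); returns when the fingers have stopped.
- ctrl.sleep(seconds).
- ctrl.inverse_kinematics(position, orientation): joint angles nearest the present ones, or None.
- ctrl.get_obs(): the state.
- ctrl.read_camera(name): name is "scene" or "top" or "wrist"; returns a dict with "pixels" (384x512x3 uint8, red, green, blue), "fx", "fy", "cx", "cy" (pixels), "rvec" (rotation vector, rad) and "tvec" (3), from world to camera coordinates, as OpenCV has them. Camera axes: x right, y down, z forward; pixel columns grow to the right and rows downward; lengths in m; the calibration is good to about 2 mm. A picture is of the moment at which its call begins. There is no depth.
A pose or a line that the arm cannot do raises ctrl.PlanningError and nothing moves.
- ctrl.hand_in(): hands the job in; it is judged then, once.
The state is a dict: "t": time; "q": joint angles; "dq": joint speeds; "joint_efforts": joint torques, N m; "ee_pos": TCP position; "orientation": TCP orientation; "ft_force": force on the tool from outside, world axes, zero at the start; "wrist_torque": the same for the moment, N m; "finger_gap": finger opening in m; "grasp_force": force on a finger pad.
Only numpy, scipy, OpenCV 4.12 (cv2) and the standard library are available. Lean on these libraries where they do the work, as an engineer would, in place of code of your own. Each camera call takes 0.05 s, during which the arm holds its last target. There are 200 camera calls.

## Working session

There is one attempt and no reset: what is moved stays moved. The work goes in short steps, each a Python script; the robot and the scene stay as the last script left them, time stands still between calls to the robot, and variables do not carry over. Pictures are saved under pics/ and viewed, at most 10 in all, crops included, and the job is handed in when it is done.

```bash
mkdir -p pics; ls; cat > h.py <<'E'
from station import ctrl
import numpy as np, cv2
def grab(n):
    c=ctrl.read_camera(n); return c
def save(c,name,box=None,s=1):
    im=c["pixels"][:,:,::-1]
    if box: im=im[box[1]:box[3],box[0]:box[2]]
    cv2.imwrite("pics/"+name,cv2.resize(im,None,fx=s,fy=s,interpolation=cv2.INTER_CUBIC))
def cast(c,u,v,z):
    R=cv2.Rodrigues(np.array(c["rvec"],float))[0]; t=np.array(c["tvec"],float).ravel()
    o=-R.T@t; d=R.T@np.array([(u-c["cx"])/c["fx"],(v-c["cy"])/c["fy"],1])
    return o+d*(z-o[2])/d[2]
def proj(c,p):
    R=cv2.Rodrigues(np.array(c["rvec"],float))[0]; q=R@np.array(p)+np.array(c["tvec"],float).ravel()
    return np.array([c["fx"]*q[0]/q[2]+c["cx"],c["fy"]*q[1]/q[2]+c["cy"]])
E
python3 - <<'E'
from h import *
a=grab("top");b=grab("scene")
im=np.hstack([a["pixels"],b["pixels"]])[:,:,::-1]
save(a,"top.png",None,1.5);save(b,"scene.png",None,1.5)
for c in(a,b):
    R=cv2.Rodrigues(np.array(c["rvec"],float))[0];print(-R.T@np.array(c["tvec"]).ravel(),c["fx"],R[2])
E
```

```text
pics
[ 0.44782754 -0.03260974  0.91053762] 350.9239922736995 [ 0.12203632  0.00413434 -0.99251702]
[1.05247776 0.56362444 0.71475354] 368.2093873566371 [-0.49385437 -0.58698623 -0.64152555]
```

View pics/top.png

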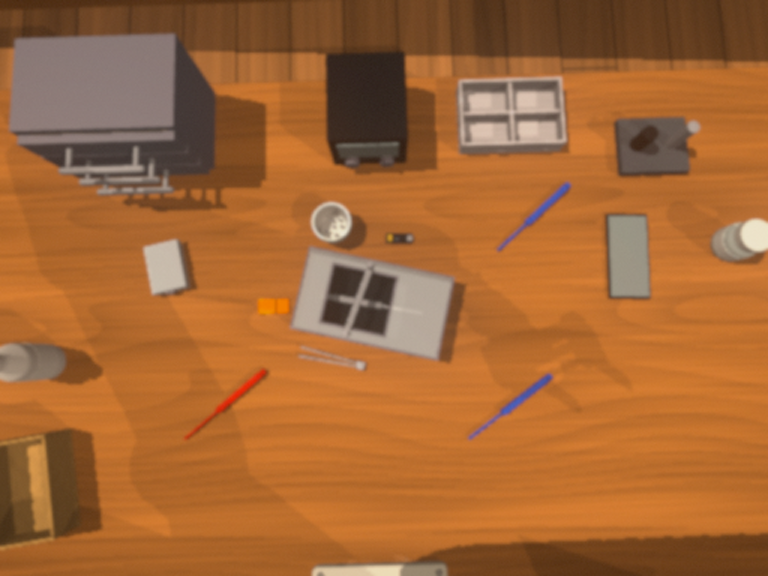

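View pics/scene.png

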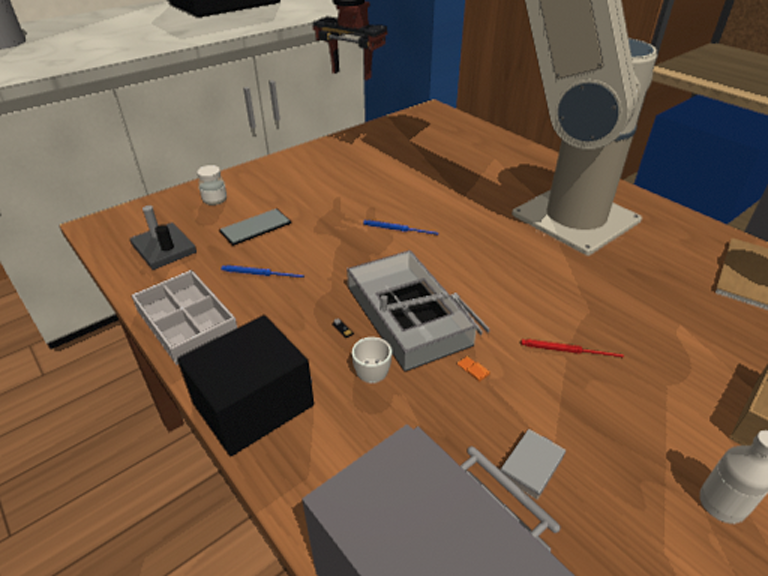

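The long driver in the case is the grey-steel one. In the top view its handle runs about (330,298)–(375,304) and its blade to (420,312). The other driver shapes are blue at (535,215) and (510,405) and red at (225,405), so they are not meant. The bar runs from (352,330) to its post at about (370,267). Next I move over the case for a close wrist view.

```bash
cat >> h.py <<'E'
from scipy.spatial.transform import Rotation as Ro
def quat(R):
    q=Ro.from_matrix(R).as_quat(); return [q[3],q[0],q[1],q[2]]
def caseR(yaw): return Ro.from_euler('z',yaw).as_matrix()
def toolR(yaw,tilt=0,s=1):
    # tool z down, tool y along s*case y; tilt lifts the case +x side
    T=Ro.from_euler('y',-tilt).as_matrix()
    return caseR(yaw)@T@np.array([[s,0,0],[0,-s,0],[0,0,-1.]]).T
E
python3 - <<'E'
from h import *
c=grab("top")
# outer case corners at cover height, px in the 1.5x view
P=[cast(c,u/1.5,v/1.5,0.049)[:2] for u,v in [(310,249),(453,278),(440,358),(292,329)]]
print(np.round(P,3))
O=[cast(c,u/1.5,v/1.5,0.049)[:2] for u,v in [(335,264),(397,280),(386,336),(322,322)]]
print(np.round(O,3))
d=(np.array(P[0])-P[1])+(np.array(P[3])-P[2]); yaw=np.arctan2(d[1],d[0]); o=np.mean(O,0)
m=np.mean(P,0)-caseR(yaw)[:2,:2]@[-.0235,0]
print(yaw,o,m)
for s in(1,-1):
    q=ctrl.inverse_kinematics([*(o+[-.06,0]),.30],quat(toolR(yaw,0,s))); print(s,q)
E
```

```text
[[ 0.623  0.1  ]
 [ 0.567 -0.136]
 [ 0.437 -0.109]
 [ 0.49   0.131]]
[[ 0.596  0.059]
 [ 0.566 -0.043]
 [ 0.475 -0.023]
 [ 0.5    0.081]]
1.3449168659544444 [0.53435178 0.01842264] [0.53440384 0.01918601]
1 [ 1.37474123e-02  1.06172997e-01  1.87057515e+00 -4.44089210e-16
  1.16484450e+00  2.39626873e-01]
-1 None
```

```bash
python3 - <<'E'
from h import *
ctrl.move_to([.475,.019,.30],quat(toolR(1.345)))
c=grab("wrist");save(c,"w1.png",None,1.5)
R=cv2.Rodrigues(np.array(c["rvec"],float))[0];print(-R.T@np.array(c["tvec"]).ravel(),R[2],c["fx"],ctrl.get_obs()["t"])
np.save("w1.npy",c,allow_pickle=True)
E
```

```text
[0.49424048 0.09826259 0.46128879] [-0.06787944 -0.28872228 -0.95500357] 301.25560877455143 2.575
```

View pics/w1.png

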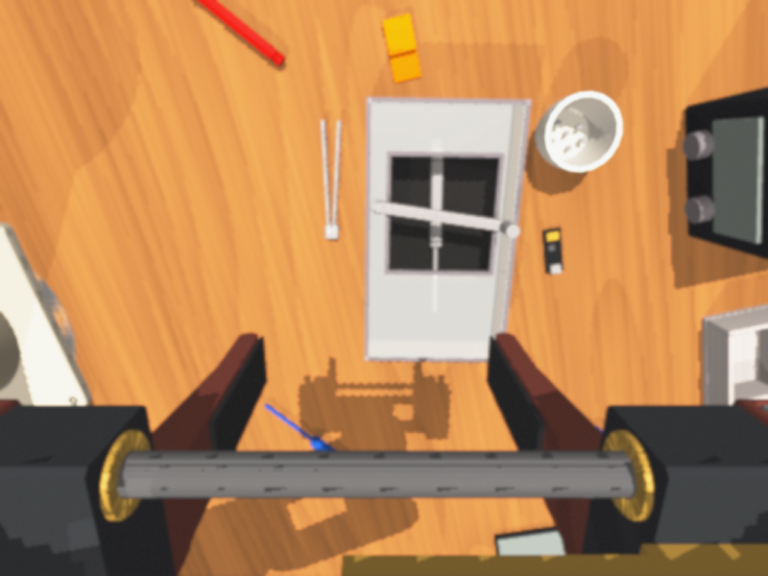

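Wrist view in 1.5x pixels: the opening corners are about (388,155), (502,154), (491,271) and (386,271). The bar goes from its pivot at (378,207) to the post top at (513,231). The steel driver lies vertically from its cap at (437,141) to its tip at (434,311). The blue driver at (300,425) and the red one at (245,30) lie outside the case. One enlarged crop to confirm.

```bash
python3 - <<'E'
from h import *
c=np.load("w1.npy",allow_pickle=True).item()
save(c,"w1c.png",(235,60,365,245),3.2)
E
```

```text
(no output)
```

View pics/w1c.png

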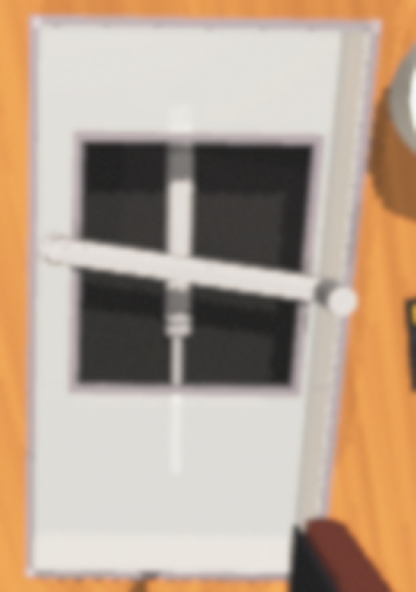

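The crop shows the silver-grey driver in the case, with its cap at crop (180,105), collar at (178,325) and tip at (177,472). The post top is at (342,300) and the pivot at (53,250). This steel one under the bar is the driver meant.

```bash
python3 - <<'E'
from h import *
c=np.load("w1.npy",allow_pickle=True).item()
f=lambda u,v,z:cast(c,235+u/3.2,60+v/3.2,z)
O=np.array([f(u,v,.049)[:2] for u,v in[(80,140),(318,140),(297,386),(74,386)]])
# known case-frame corners -> rigid fit
A=np.array([[52.5,48],[52.5,-48],[-52.5,-48],[-52.5,48]])/1000
M=cv2.estimateAffinePartial2D(A,O)[0]; yaw=np.arctan2(M[1,0],M[0,0]); o=M[:,2]
print("scale",np.hypot(M[0,0],M[1,0]),"yaw",yaw,"o",o)
R=caseR(yaw)[:2,:2]
for n,u,v,z in[("pivot",53,250,.056),("post",342,300,.080),("cap",180,105,.0095),("collar",178,325,.0095),("tip",177,472,.0095)]:
    print(n,np.round(R.T@(f(u,v,z)[:2]-o),4))
E
```

```text
scale 1.0132488110030773 yaw 1.3367746264363833 o [0.53850765 0.0224477 ]
pivot [0.0081 0.0596]
post [-0.0078 -0.056 ]
cap [0.0666 0.0031]
collar [-0.0335 -0.0005]
tip [-0.1085 -0.0034]
```

```bash
cat >> h.py <<'E'
YAW=1.3368; O0=np.array([0.5385,0.0224])
def W(x,y,z): return [*(O0+caseR(YAW)[:2,:2]@[x,y]),z]
E
python3 - <<'E'
from h import *
q=quat(toolR(YAW))
ctrl.command_gripper(.04,6)
p=lambda a:(.008-.116*np.sin(a),.058-.116*np.cos(a))
ctrl.move_to(W(*p(.136),.12),q)
print(ctrl.move_linear(W(*p(.136),.062),max_force=15))
ctrl.command_gripper(0,6)
o=ctrl.get_obs();print(o["finger_gap"],o["grasp_force"],o["ft_force"],o["t"])
for a in np.linspace(.136,1.575,9)[1:]:
    ctrl.move_linear(W(*p(a),.062),rate=.15)
    o=ctrl.get_obs();print(round(a,2),np.round(o["ft_force"],1),round(o["finger_gap"],4))
ctrl.command_gripper(.04)
ctrl.move_linear(W(*p(1.575),.12),rate=.25)
# view from +x end, looking at the case
ctrl.move_to(W(-.04,0,.26),q)
c=grab("wrist");save(c,"w2.png",None,1.5);np.save("w2.npy",c,allow_pickle=True)
print(ctrl.get_obs()["t"])
E
```

```text
False
0.011864003581042804 6.001125052571297 [-4.47766276  1.01584267  5.38503991] 5.4
0.32 [-4.6  2.6  4.8] 0.0117
0.5 [-4.9  4.8  3.7] 0.0114
0.68 [-4.4  6.   1.5] 0.0118
0.86 [-3.1  6.1 -1.1] 0.0117
1.04 [-1.9  4.3 -2.6] 0.0114
1.22 [-0.7 -0.1 -2.2] 0.0115
1.4 [-0.1 -1.2 -1. ] 0.0115
1.58 [-0.2 -1.7  0.2] 0.0117
9.5083
```

View pics/w2.png

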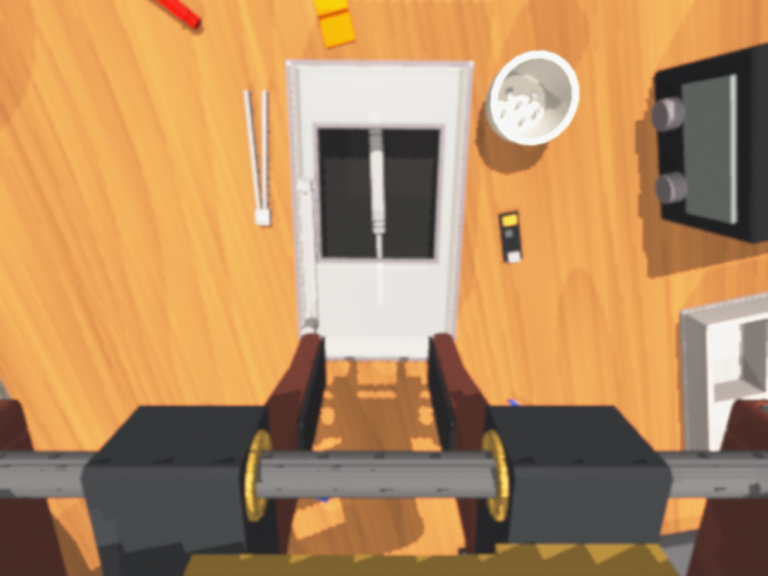

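The bar now lies along the opening's +y edge, from (305,187) to its post at (310,323), clear of the opening. The driver is fully visible, with its cap at (375,115), collar at (379,230) and tip at (380,303). I re-measure here and then grasp. Lift plan in the case frame: slide to −x, tilt about 20° about the tip, draw out along the axis.

```bash
python3 - <<'E'
from h import *
c=np.load("w2.npy",allow_pickle=True).item()
f=lambda u,v,z:cast(c,u/1.5,v/1.5,z)[:2]
O=np.array([f(*p,.049) for p in[(316.5,125.5),(442,125.5),(437.5,259.5),(320,259.5)]])
A=np.array([[52.5,48],[52.5,-48],[-52.5,-48],[-52.5,48]])/1000
M=cv2.estimateAffinePartial2D(A,O)[0]; yaw=np.arctan2(M[1,0],M[0,0]); o=M[:,2]
print("scale",np.hypot(M[0,0],M[1,0]),"yaw",yaw,"o",o)
R=caseR(YAW)[:2,:2]
for n,u,v,z in[("pivot",305,187,.056),("post",310,323,.080),("cap",375,115,.0095),("collar",379,230,.0095),("tip",380,303,.0095)]:
    print(n,np.round(R.T@(f(u,v,z)-O0),4))
E
```

```text
scale 1.0204679970886243 yaw 1.3351950852623755 o [0.53889696 0.02272693]
pivot [0.0078 0.0581]
post [-0.0981  0.0554]
cap [0.0636 0.0031]
collar [-0.0353 -0.0005]
tip [-0.1064 -0.0015]
```

```bash
python3 - <<'E'
from h import *
dy=.033; L=.122
def pose(xt,yt,zt,th,h):  # tip position in case frame -> TCP pose
    k=np.array([np.cos(dy),np.sin(dy)]); a=np.cos(th)*L-np.sin(th)*h
    return W(*(np.array([xt,yt])+k*a),zt+np.sin(th)*L+np.cos(th)*h), quat(toolR(YAW+dy,th))
h=-.0025; T=np.radians(17); t0=(-.109,-.0027)
st=[(t0[0],t0[1],.0115,0)]
xs=-.1355; ys=t0[1]-.0009
st.append((xs,ys,.0115,0))
for th in np.linspace(0,T,4)[1:]: st.append((xs,ys,.0095,th))
s=.102
st.append((xs+s*np.cos(T),ys+.033*s,.0095+s*np.sin(T),T))
st.append((xs+s*np.cos(T),ys+.033*s,.15,T))
for x in st: assert ctrl.inverse_kinematics(*pose(*x,h)) is not None,x
ctrl.command_gripper(.036,30)
g=pose(*t0,.0095,0,h)
ctrl.move_to([*g[0][:2],.11],g[1])
print("down",ctrl.move_linear(g[0],g[1],rate=.1,max_force=12),ctrl.get_obs()["ee_pos"])
ctrl.command_gripper(0,30)
o=ctrl.get_obs();print(o["finger_gap"],o["grasp_force"],o["ft_force"],o["t"])
f0=o["ft_force"]
for i,x in enumerate(st):
    p,q=pose(*x,h)
    r=ctrl.move_linear(p,q,rate=.05,max_force=12)
    o=ctrl.get_obs();print(i,r,np.round(o["ft_force"],1),round(o["finger_gap"],4),round(o["t"],1))
    if r: break
    if i in(4,5):
        save(grab("scene"),f"s{i}.png",(200,140,360,270),4)
save(grab("scene"),"s_end.png",(180,80,380,270),3)
E
```

```text
down False [0.5407096  0.03530752 0.0075254 ]
0.0105982068977306 30.000604391098022 [-1.82915392  0.77116263  3.40457155] 12.2
0 False [ 0.9 -0.4 -0.3] 0.0106 12.4
1 False [-0.1  0.4 -1.3] 0.0102 13.1
2 False [ 0.1  0.7 -0.8] 0.0105 13.5
3 False [ 0.7  0.7 -0.2] 0.0106 13.9
4 False [-0.1  0.3 -0.4] 0.0107 14.3
5 False [ 0.1 -0.5 -0.8] 0.0108 16.5
6 False [-0.3  0.5 -0.8] 0.0106 18.9
```

View pics/s_end.png

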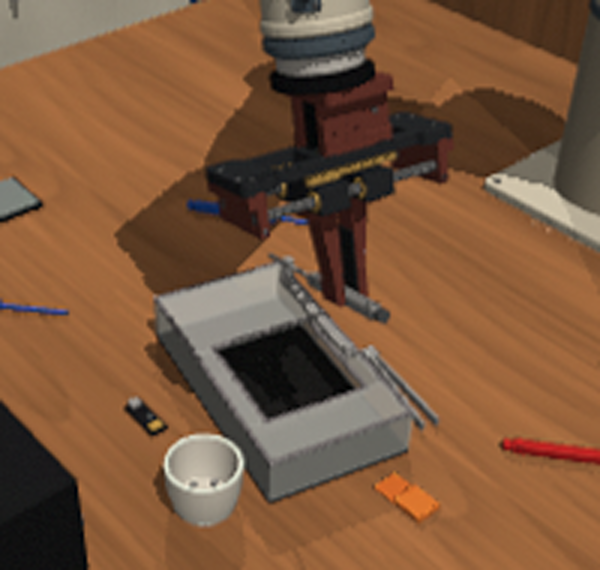

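The driver is out and held, with its cap at crop (385,315) and tip near (275,258). The case is empty, the bar is aside, and the other things have not moved. I check that it has not drooped in the grip, and raise it a little more for margin.

```bash
python3 - <<'E'
from h import *
o=ctrl.get_obs();c=grab("scene")
w,x,y,z=o["orientation"];R=Ro.from_quat([x,y,z,w]).as_matrix();p=np.array(o["ee_pos"])
ax=R[:,0] if R[2,0]>0 else -R[:,0]
b=p-R[:,2]*.0025
for n,d in(("cap",.053),("tip",-.122)):
    P=b+ax*d; print(n,P,(proj(c,P)-[180,80])*3)
ctrl.move_linear([p[0],p[1],p[2]+.03],rate=.06)
ctrl.sleep(.5)
o=ctrl.get_obs();print(o["finger_gap"],o["grasp_force"],np.abs(o["dq"]).max(),o["t"])
save(grab("scene"),"fin.png",(230,120,330,215),6)
E
```

```text
cap [0.56322749 0.14942542 0.20095562] [382.26904056 314.92217445]
tip [ 0.52979619 -0.01455803  0.14980117] [268.34130686 253.35833449]
0.010364650182586407 29.99977469444275 0.0013224766483903479 20.175
```

View pics/fin.png

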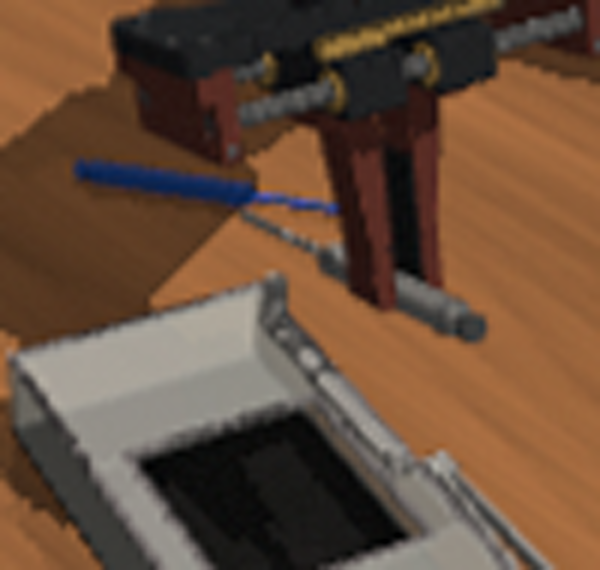

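The driver's cap at (480,325) and tip at (240,208) are well above the case, and the bar lies aside. The measured pixels match the no-slip prediction, so I hand in.

```bash
python3 -c "
from station import ctrl
print(ctrl.hand_in())"
```

```text
the job is handed in; nothing more can be done
None
```

I swung the keeper bar clear of the opening, drew the steel screwdriver out tilted and cap first, and handed the job in with it held still, its lowest end about 13 cm above the cover, at about 20 s of the 51 s allowed.

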